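# Bolt the reagent chest

### The job

Lock the blue reagent chest. With one fingertip press the yellow spring catch bar down and keep it down while the other fingertip pushes the red lug so that the bolt slides fully home into its keeper, then let go so that the catch springs back up and locks the bolt. It is all done by pressing and pushing: nothing is to be picked up, and the lab things on the lid and on the bench stay where they are.

Things in the scene. Friction and masses are not known exactly. Their poses are not given: they have to be found in the camera images.
- chest: Fixed blue chest, two-leaf white lid with the lock on top, 300 (x) x 360 (y) x 100 mm; origin: centre of underside, z up. The bolt slides home along its +y. Yellow bar at x = -30 mm, bolt and red lug at x = +30, 30 mm free between bar and lug. Dark guides on the bolt's line, 24 mm above the lid, 12 mm thick, at y = -125 and +51.
- catch (a joint): How far the spring catch is pressed straight down, m: 0 = up, 0.012 = fully down; it stays level wherever the bar is pressed. Needs about 4 N at first, 7 N fully down. The bolt passes its steel tooth only while it is down 0.007 or more. Let go, it springs up, unless the bolt's tooth is above it (bolt between about 0.010 and 0.032).
- catch_pad: Yellow catch bar, 30 (x) x 130 (y, along the stroke) x 10 mm; a fingertip can slide along it while pressing. Origin: centre of its top face, 138 mm above the bench when up, 126 mm when fully down; at x = -30, y = -40 mm of the chest. Axes parallel to the chest's.
- bolt (a joint): How far the bolt has slid along the chest's +y axis, m: 0 = fully withdrawn, 0.040 = fully home. At the start it is between 0 and 0.006. Friction about 2.5 N holds it where it is left; with the catch up it stops at 0.010.
- bolt_lug: Red upright lug on the bolt, 30 (x) x 12 (y, along the stroke) x 38 mm. Origin: its centre, 133 mm above the bench (it spans 114 to 152 mm), at x = +30, y = -41 mm of the chest plus the bolt's travel in y. The round bolt bar, its top 116 mm above the bench, runs under it; for 60 mm behind the lug (-y) nothing is higher.
- jar: Small amber jar with black cap, 40 mm across, 55 mm high, loose on the chest's lid on the +x side; origin: centre of its underside. Leave alone.
- lid_boat: White open weighing boat, 60 x 60 x 20 mm, loose on the chest's lid on the -x side; origin: centre of its underside. Leave alone.
- tube_rack: White test tube rack with five tubes, 50 x 190 mm, 98 mm high, loose on the bench; origin: centre of its underside. Leave alone.
- bench_bottle: White bottle, 60 mm across, 120 mm high, loose on the bench; origin: centre of its underside. Leave alone.
- bench_boat: White open weighing boat, 60 x 60 x 20 mm, loose on the bench; origin: centre of its underside. Leave alone.
- beaker: Glass beaker, 70 mm across, 90 mm high, loose on the bench; origin: centre of its underside. Leave alone.
- keeper (a point): Mouth of the dark steel keeper block (36 x 32 mm, 26 mm above the lid) that takes the bolt's end; at x = +30, y = +90 mm of the chest, 110 mm above the bench.

How it is judged:
By the outcome, as a careful person would: the job done as asked, in the order asked, and still so for the second after the job is handed in, with the robot touching nothing.
It also fails if it takes over 38 s, if anything falls off the work surface, if the arm or the gripper's body presses on something with over 40 N, if the wrist force passes 120 N, or if a joint passes its speed limit or range.

### The arm

A 6-joint arm with a two-finger parallel gripper is mounted at the origin on the work surface. World frame = base frame: x ahead of the robot, y to its left, z up, the work surface at z = 0. Lengths are in m, angles in rad, forces in N, time in s.
With the tool pointing down it reaches from about 0.3 to 0.775 m from the base axis. Payload 14.6 kg.
Tool frame: the origin (TCP) lies at the very end of the fingers, on their centre line; the grasp point (between the pads) lies ctrl.tcp_to_grasp behind it (ctrl.tcp_to_grasp is the distance from the TCP to the grasp point, in m); x points along the fingers, y is the direction in which the jaws open and shut, and the axes are right-handed (so a half turn about x gives the same grasp; the last joint's range is limited). The gripper opens to 94 mm and grips with 3 to 60 N. Pads are 16 mm wide; open, the fingers measure 119 mm over their backs; the gripper's body (75 mm by 177 mm) begins 78 mm behind the grasp point.
Start: joints at [1.262, 0.3, 1.521, -0, 1.321, -0.067], TCP at [0.132, 0.534, 0.205] pointing down, gripper open.
Joint ranges: [-3.03, 3.03], [-0.79, 2.21], [0.23, 2.52], [-1.04, 4.18], [0, 3.07], [-2.55, 2.55]. Speed limits (rad/s): [2.22, 2.22, 2.57, 3.14, 3.14, 3.14].

### API

Orientations are given as [roll, pitch, yaw] about the fixed x, y, z axes, in that order (R = Rz(yaw) Ry(pitch) Rx(roll)).
In Python, from station import ctrl gives the robot as it stands.
- The arm moves only by the tool play_rows, never from a script. Its argument "increments" is a list that holds one entry, the list of rows, each a list of 5 numbers: the closure in counts, from 0 (fully open) to 255 (shut), then the shift along the tool's x, y, z in cm, then the turn about the tool's x in degrees. A call has 1 to 12 rows; each row shifts and turns the commanded pose from where the row before left it, along the tool's axes as they then stand; what a row does not reach is not made up. A row lasts 1/12 s, in which the tool goes at most 41.7 mm and 7.16 degrees, less where a joint would pass 70% of its speed; a pose out of reach is approached as far as the arm can. A call is refused whole if a number of a shift passes 4.17 or a number of a turn 7.16, either way. A call with a gripper value outside its range is refused whole. The fingers move at their own pace and stop on an object; "newtons" is the grip in N (left out, the last holds). Time passes only in rows, so rows that do not move let the fingers close. It gives the time, the measured TCP pose, the force and the opening at its end, in the units of the state.
- ctrl.get_obs(): the state, without advancing time (a new reading comes with each control period).
- ctrl.camera(name): name is "scene" or "top"; returns the picture (420x560x3 uint8, red, green, blue); there is no depth.
- ctrl.calibration(name): a dict with "fx", "fy", "cx", "cy" (pixels), "rvec" (rotation vector, rad) and "tvec" (3), from world to camera coordinates, as OpenCV has them. Camera axes: x right, y down, z forward; pixel columns grow to the right and rows downward; lengths in m; the calibration is good to about 2 mm. A picture is of the moment at which its call begins. calibration takes no time and is no camera call.
- ctrl.hand_in(): hands the job in, once; it reports no verdict.
The state is a dict: "time_s": time; "qpos": joint angles; "joint_vel": joint speeds; "tau": joint torques, N m; "ee_pos": TCP position; "eef_rot": TCP orientation; "force": force on the tool from outside, world axes, zero at the start; "moment": the same for the moment, N m; "grip_width": finger opening in m.
Only numpy, scipy, OpenCV 4.12 (cv2) and the standard library are available. Lean on these libraries where they do the work, as an engineer would, in place of code of your own. Each camera call takes 0.05 s, during which the arm holds its last target.

## Working session

There is one attempt and no reset: what is moved stays moved. The work goes in short steps, Python scripts to look and compute and a tool call to move; the robot and the scene stay as the last step left them, time stands still between calls to the robot, and variables do not carry over. Pictures are saved under pics/ and viewed, and the job is handed in when it is done.

Besides the shell and the picture viewer there is one more tool, called after "Emit:" in YAML: its name, and indented under it one key for each argument. play_rows: Moves the arm, as the interface text tells. Its arguments: {"type":"object","properties":{"increments":{"type":"array"},"newtons":{"type":"number"}},"required":["increments"]}

```bash
ls; mkdir -p pics; python3 - <<'E'
from station import ctrl
import cv2
for n in("scene","top"):
    cv2.imwrite(f"pics/{n}0.png",ctrl.camera(n)[:,:,::-1]); print(ctrl.calibration(n))
o=ctrl.get_obs(); print(o); print(ctrl.tcp_to_grasp)
E
```

```text
pics
{'fx': 463.8687804697304, 'fy': 463.8687804697304, 'cx': 268.74358205241776, 'cy': 208.97027557227145, 'rvec': array([ 1.90613025,  1.30126015, -0.65311062]), 'tvec': array([-0.21105522, -0.23132767,  1.77156383])}
{'fx': 401.8905660256824, 'fy': 401.8905660256824, 'cx': 276.01345424145165, 'cy': 205.93244955334742, 'rvec': array([ 2.12158474, -2.17418765,  0.20190254]), 'tvec': array([0.01072753, 0.60471508, 1.20110183])}
{'time_s': 0.1, 'qpos': array([ 1.26240871e+00,  3.00402882e-01,  1.52150685e+00,  1.05515691e-05,
        1.32067436e+00, -6.66086417e-02]), 'joint_vel': array([ 1.15224669e-03, -1.61810954e-03, -1.57193978e-03, -8.73989419e-05,
        1.12404260e-03,  1.89208344e-03]), 'tau': array([ 1.64318983e-03, -5.32645476e+01, -3.53285336e+01,  7.09679537e-02,
        2.35953648e-02, -5.08026960e-05]), 'ee_pos': array([0.13162334, 0.53378763, 0.20495515]), 'eef_rot': array([-1.64771351,  1.56980484, -1.8894951 ]), 'force': array([-0.07148529, -0.15832674,  0.53395819]), 'moment': array([-0.02562084,  0.06604705,  0.01773881]), 'grip_width': 0.09372613535458761}
0.0188
```

View pics/scene0.png

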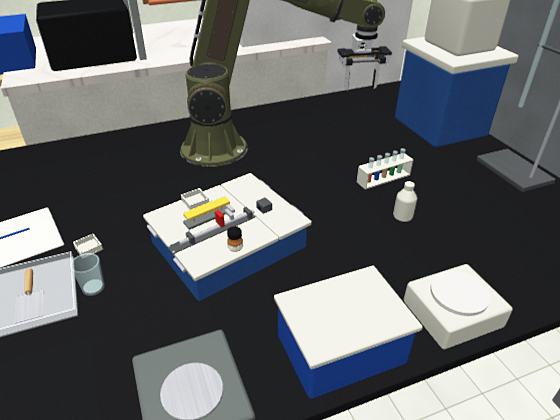

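View pics/top0.png

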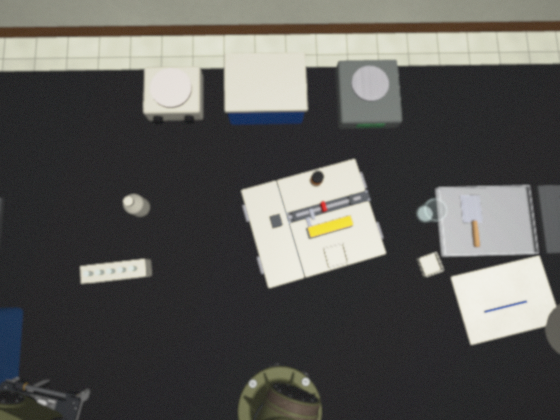

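The scene view shows the chest with the yellow bar at about (207,209), the red lug at (221,217) and the jar at (235,238). In the top view the bar is at (330,227), the lug at (323,207) and the keeper end at the left, near (292,216). Chest +y therefore runs left and slightly down in the top view.

```bash
cat > h.py <<'E'
import numpy as np, cv2
from station import ctrl
from scipy.spatial.transform import Rotation as Ro
def ray(c,uv,z):
    k=ctrl.calibration(c); R=cv2.Rodrigues(k['rvec'])[0]; t=k['tvec']
    o=-R.T@t; d=R.T@np.array([(uv[0]-k['cx'])/k['fx'],(uv[1]-k['cy'])/k['fy'],1])
    return o+d*(z-o[2])/d[2]
def proj(c,p):
    k=ctrl.calibration(c)
    K=np.array([[k['fx'],0,k['cx']],[0,k['fy'],k['cy']],[0,0,1]])
    return cv2.projectPoints(np.array(p,float).reshape(-1,1,3),k['rvec'],k['tvec'],K,None)[0].reshape(-1,2)
def tri(a,b):
    A=[];B=[]
    for c,uv in(("scene",a),("top",b)):
        p=ray(c,uv,0);q=ray(c,uv,.3);d=(q-p)/np.linalg.norm(q-p);M=np.eye(3)-np.outer(d,d);A.append(M);B.append(M@p)
    return np.linalg.lstsq(np.vstack(A),np.hstack(B),rcond=None)[0]
E
python3 - <<'E'
from h import *
C={}
for n in("scene","top"):
    im=cv2.imread(f"pics/{n}0.png"); h=cv2.cvtColor(im,cv2.COLOR_BGR2HSV)
    y=cv2.inRange(h,(22,150,90),(35,255,255)); r=cv2.inRange(h,(0,170,80),(5,255,255))|cv2.inRange(h,(174,170,80),(180,255,255))
    for nm,m in(("y",y),("r",r)):
        cs=cv2.findContours(m,cv2.RETR_EXTERNAL,cv2.CHAIN_APPROX_NONE)[0]
        for c in cs:
            if cv2.contourArea(c)<8: continue
            M=cv2.moments(c);uv=(M['m10']/M['m00'],M['m01']/M['m00']); print(n,nm,cv2.contourArea(c),uv,cv2.minAreaRect(c))
            if n=="top":
                b=cv2.boxPoints(cv2.minAreaRect(c)); print([ray(n,p,.138 if nm=="y" else .152).round(4) for p in b])
    if n=="scene": x0,y0,x1,y1=140,165,320,300
    else: x0,y0,x1,y1=235,150,395,295
    cv2.imwrite(f"pics/{n}z.png",cv2.resize(im[y0:y1,x0:x1],None,fx=4,fy=4,interpolation=cv2.INTER_CUBIC))
E
```

```text
scene y 341.5 (205.92191312835527, 208.04782820888238) ((206.36688232421875, 207.68048095703125), (8.923078536987305, 46.92308044433594), 67.38013458251953)
scene r 91.0 (219.36263736263737, 217.8901098901099) ((219.0, 218.0), (16.0, 8.0), 90.0)
top y 338.5 (329.780403741999, 226.12210733628754) ((329.7546691894531, 226.14151000976562), (8.928434371948242, 43.13121032714844), 74.05460357666016)
[array([ 0.5248, -0.0911,  0.138 ]), array([ 0.5563, -0.2124,  0.138 ]), array([ 0.5312, -0.2181,  0.138 ]), array([ 0.5   , -0.0971,  0.138 ])]
top r 16.5 (323.0808080808081, 206.44444444444443) ((323.0294189453125, 206.61767578125), (7.518604278564453, 3.152963161468506), 75.96376037597656)
[array([ 0.5926, -0.1291,  0.152 ]), array([ 0.5946, -0.1379,  0.152 ]), array([ 0.5734, -0.1422,  0.152 ]), array([ 0.5714, -0.1333,  0.152 ])]
```

View pics/topz.png

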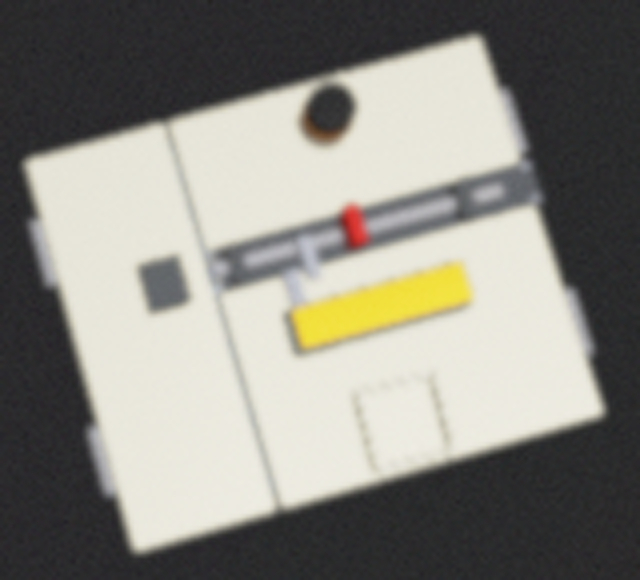

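View pics/scenez.png

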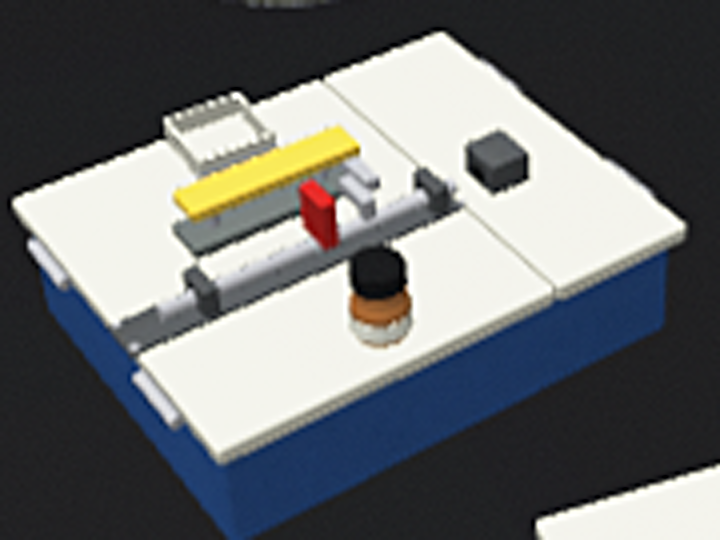

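```bash
python3 - <<'E'
from h import *
P=[ray("top",(u/4+235,v/4+150),.1)[:2] for u,v in [(25,158),(482,35),(605,412),(135,553)]]
P=np.array(P); print(P.round(4)); c=P.mean(0); print("centre",c)
for i in range(4):
    d=P[(i+1)%4]-P[i]; print(np.linalg.norm(d).round(4),np.degrees(np.arctan2(d[1],d[0])))
yb=tri((205.92,208.05),(329.78,226.12)); print("bar tri",yb); rl=tri((219.4,217.9),(323.1,206.4)); print("lug tri",rl)
bar=ray("top",(329.78,226.12),.138)[:2]; bs=ray("scene",(205.92,208.05),.138)[:2]; print("bar",bar,bs)
lug=[ray("top",(323.08,206.44),.15)[:2], ray("scene",(219.4,217.9),.133)[:2]]; print("lug",lug)
yaw=np.radians(14.4); R=np.array([[np.cos(yaw),-np.sin(yaw)],[np.sin(yaw),np.cos(yaw)]])
print("chest-frame: bar",R.T@(bar-c),"lug",[R.T@(l-c) for l in lug])
for uv in [((162)/4+235,285/4+150)]: print("keeper block",R.T@(ray("top",uv,.126)[:2]-c))
print("jar",R.T@(ray("top",(330/4+235,108/4+150),.155)[:2]-c))
o=ctrl.get_obs(); M=Ro.from_euler('xyz',o['eef_rot']).as_matrix(); print(M.round(3)); print(np.degrees(np.arctan2(M[1,1],M[0,1])))
E
```

```text
[[ 0.6487  0.1002]
 [ 0.7371 -0.2495]
 [ 0.4487 -0.3237]
 [ 0.3564  0.0246]]
centre [ 0.54772878 -0.11208458]
0.3606 -75.82094554253122
0.2977 -165.56966913757446
0.3603 104.84736459451251
0.3019 14.495402682936428
bar tri [ 0.52830053 -0.15703809  0.13180956]
lug tri [ 0.5863859  -0.13791956  0.1351688 ]
bar [ 0.52803389 -0.15454816] [ 0.53573471 -0.16004186]
lug [array([ 0.58378362, -0.136095  ]), array([ 0.58387337, -0.13690877])]
chest-frame: bar [-0.0296364  -0.03623159] lug [array([ 0.02895096, -0.03222257]), array([ 0.02883552, -0.03303309])]
keeper block [0.02760701 0.10934316]
jar [ 0.1150512  -0.04094008]
[[-0.     0.239  0.971]
 [-0.001  0.971 -0.239]
 [-1.    -0.001 -0.   ]]
76.14693754540232
```

Emit:
play_rows:
  increments:
    - [[60, 0, -2.43, 2.45, 0], [124, 0, -2.43, 2.45, 0], [124, 0, -2.43, 2.45, 0], [124, 0, -2.43, 2.45, 0], [124, 0, -2.43, 2.45, 0], [124, 0, -2.43, 2.45, 0], [124, 0, -2.43, 2.45, 0], [124, 0, -2.43, 2.45, 0], [124, 0, -2.43, 2.45, 0], [124, 0, -2.43, 2.45, 0], [124, 0, -2.43, 2.45, 0], [124, 0, -2.43, 2.45, 0]]
  newtons: 20

```text
time_s: 1.1
ee_pos: [0.3477, 0.1789, 0.2054]
eef_rot: [1.373, 1.571, 1.132]
force: [1.1, 0.3, 0.1]
grip_width: 0.0487
```

Emit:
play_rows:
  increments:
    - [[124, 0, -2.43, 2.45, 0], [124, 0, -2.43, 2.45, 0], [124, 0, -2.43, 2.45, 0], [124, 0, -2.43, 2.45, 0], [124, 0, -2.43, 2.45, 0], [124, 0, -2.43, 2.45, 0], [124, 0, -2.43, 2.45, 0], [124, 0, -2.43, 2.45, 0], [124, 0, -2.43, 2.45, 0], [124, 0, -2.43, 2.45, 0], [124, 0, -2.43, 2.45, 0], [124, 0, -2.43, 2.45, 0]]

```text
time_s: 2.1
ee_pos: [0.5634, -0.1747, 0.205]
eef_rot: [2.995, 1.57, 2.753]
force: [0.3, -0.1, -0.0]
grip_width: 0.0482
```

Emit:
play_rows:
  increments:
    - [[124, 0, 0, 0, 6.85], [124, 0, 0, 0, 6.85], [124, 0, 0, 0, 6.85], [124, 0, 0, 0, 6.85], [124, 0, 0, 0, 6.85], [124, 0, 0, 0, 6.85], [124, 0, 0, 0, 6.85], [124, 0, 0, 0, 6.85], [124, 0, 0, 0, 6.85], [124, 0, 0, 0, 0], [124, 0, 0, 0, 0]]

```text
time_s: 3.02
ee_pos: [0.5629, -0.173, 0.2052]
eef_rot: [-2.218, 1.57, 2.751]
force: [0.6, -0.5, 0.7]
grip_width: 0.0483
```

```bash
cat >> h.py <<'E'
c=np.array([0.5477,-0.1121]); yaw=np.radians(14.5); RC=np.array([[np.cos(yaw),-np.sin(yaw)],[np.sin(yaw),np.cos(yaw)]])
def st():
    o=ctrl.get_obs(); M=Ro.from_euler('xyz',o['eef_rot']).as_matrix()
    print("t",o['time_s'],"pos",o['ee_pos'].round(4),"chest xy",(RC.T@(o['ee_pos'][:2]-c)).round(4),"yaw y",np.degrees(np.arctan2(M[1,1],M[0,1])).round(2),"w",o['grip_width'],"F",o['force'].round(2)); print(M.round(3))
    f=o['force'][:2]; print("chest F",(RC.T@f).round(2)); return o
def pic(tag):
    for n,(x0,y0,x1,y1) in(("scene",(140,140,320,275)),("top",(235,150,395,270))):
        im=ctrl.camera(n)[:,:,::-1]
        cv2.imwrite(f"pics/{n}_{tag}.png",cv2.resize(im[y0:y1,x0:x1],None,fx=4,fy=4,interpolation=cv2.INTER_CUBIC))
E
python3 -c "
from h import *
st();pic('a')"
```

```text
t 3.0167 pos [ 0.5629 -0.173   0.2052] chest xy [-0.0006 -0.0628] yaw y 14.71 w 0.04834281205627125 F [ 0.59 -0.52  0.71]
[[-0.     0.967  0.254]
 [ 0.     0.254 -0.967]
 [-1.    -0.    -0.   ]]
chest F [ 0.44 -0.65]
```

View pics/scene_a.png

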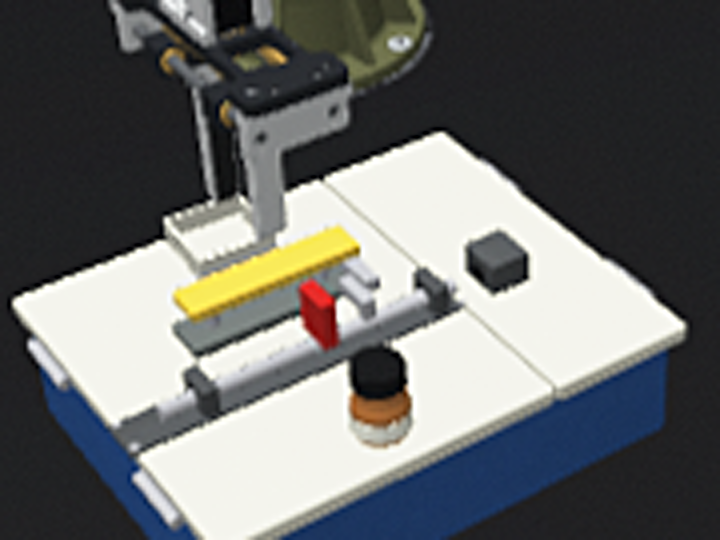

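View pics/top_a.png

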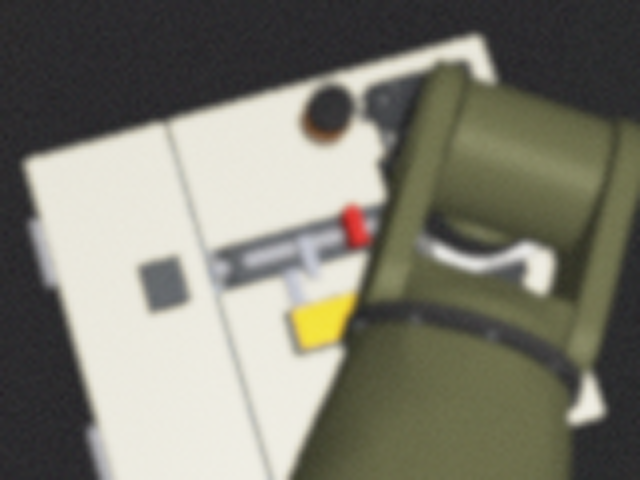

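The scene view shows the gripper above the bar and behind the lug, with the jaws across the stroke. In the top view the arm hides the fingers, and the lug at zoomed (355,225) is clear. I'll go down to just above the bar and look again.

Emit:
play_rows:
  increments:
    - [[124, 1.5, 0, 0, 0], [124, 1.5, 0, 0, 0], [124, 1.5, 0, 0, 0], [124, 1.0, 0, 0, 0], [124, 0.5, 0, 0, 0], [124, 0, 0, 0, 0], [124, 0, 0, 0, 0]]

```text
time_s: 3.7
ee_pos: [0.5631, -0.1731, 0.1459]
eef_rot: [0.962, 1.57, -0.355]
force: [0.1, 1.4, 0.6]
grip_width: 0.0484
```

```bash
python3 -c "
from h import *
st();pic('b')"
```

```text
t 3.7 pos [ 0.5631 -0.1731  0.1459] chest xy [-0.0003 -0.0629] yaw y 14.54 w 0.04837089941614827 F [0.13 1.39 0.62]
[[ 0.     0.968  0.251]
 [-0.     0.251 -0.968]
 [-1.     0.     0.   ]]
chest F [0.47 1.32]
```

View pics/scene_b.png

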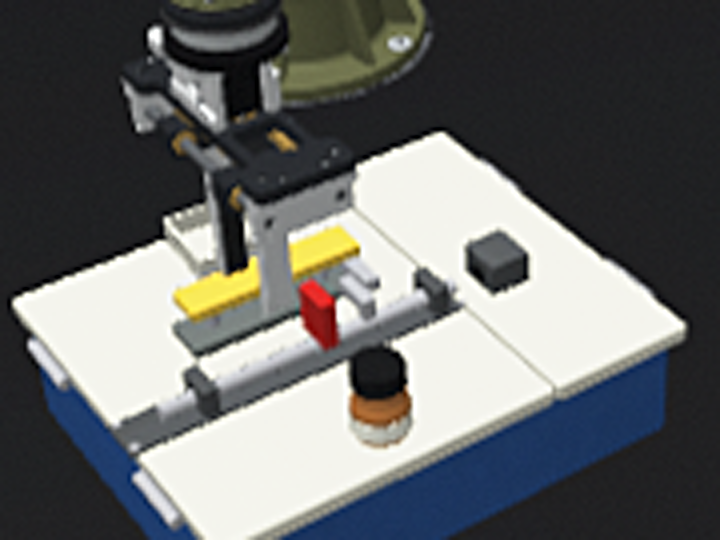

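The far finger is over the bar at zoomed (232,270), and the near finger is behind the lug at (278,310). Next I'll press down in small steps to about z = 0.1265.

Emit:
play_rows:
  increments:
    - [[124, 0.3, 0, 0, 0], [124, 0.3, 0, 0, 0], [124, 0.3, 0, 0, 0], [124, 0.3, 0, 0, 0], [124, 0.3, 0, 0, 0], [124, 0.2, 0, 0, 0], [124, 0.2, 0, 0, 0], [124, 0, 0, 0, 0], [124, 0, 0, 0, 0]]

```text
time_s: 4.55
ee_pos: [0.5631, -0.1731, 0.1266]
eef_rot: [0.846, 1.57, -0.472]
force: [-0.5, -0.7, 6.3]
grip_width: 0.0485
```

```bash
python3 -c "
from h import *
st();pic('c')"
```

```text
t 4.55 pos [ 0.5631 -0.1731  0.1266] chest xy [-0.0003 -0.0629] yaw y 14.5 w 0.048459961856022124 F [-0.5  -0.72  6.25]
[[ 0.     0.968  0.25 ]
 [-0.     0.25  -0.968]
 [-1.     0.     0.   ]]
chest F [-0.66 -0.57]
```

View pics/scene_c.png

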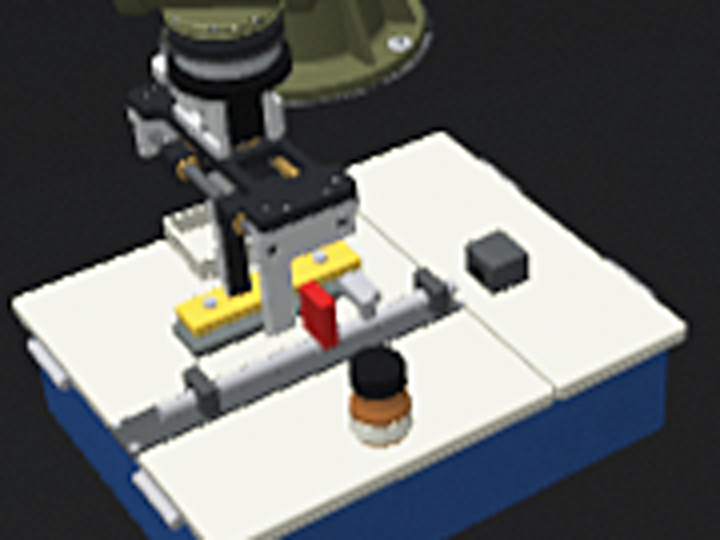

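The bar is down with its guide pins showing, at 6.3 N upward, and the near finger is behind the lug. Now I'll push along chest +y, which is tool -z.

Emit:
play_rows:
  increments:
    - [[124, 0, 0, -0.4, 0], [124, 0, 0, -0.4, 0], [124, 0, 0, -0.4, 0], [124, 0, 0, -0.4, 0], [124, 0, 0, -0.4, 0], [124, 0, 0, -0.4, 0], [124, 0, 0, -0.4, 0], [124, 0, 0, 0, 0]]

```text
time_s: 5.32
ee_pos: [0.5563, -0.1463, 0.127]
eef_rot: [0.553, 1.568, -0.764]
force: [1.1, -2.6, 6.2]
grip_width: 0.0483
```

```bash
python3 -c "
from h import *
st();pic('d')"
```

```text
t 5.3167 pos [ 0.5563 -0.1463  0.127 ] chest xy [-0.0002 -0.0353] yaw y 14.51 w 0.04827301407472716 F [ 1.1  -2.6   6.18]
[[ 0.002  0.968  0.25 ]
 [-0.002  0.25  -0.968]
 [-1.     0.001  0.002]]
chest F [ 0.41 -2.79]
```

View pics/scene_d.png

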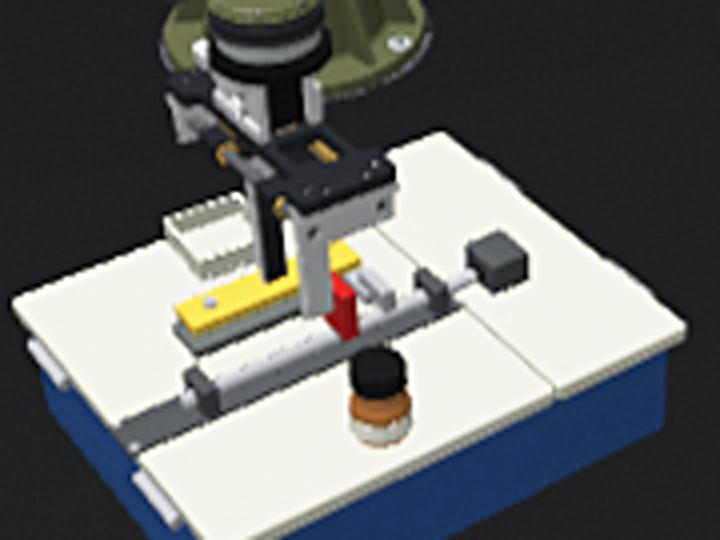

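The lug has moved along with the finger and the bolt's end is nearing the keeper at zoomed (470,275). The catch is still down, so I'll keep going.

Emit:
play_rows:
  increments:
    - [[124, 0, 0, -0.4, 0], [124, 0, 0, -0.4, 0], [124, 0, 0, -0.4, 0], [124, 0, 0, -0.4, 0], [124, 0, 0, -0.3, 0], [124, 0, 0, 0, 0]]

```text
time_s: 5.92
ee_pos: [0.5516, -0.128, 0.127]
eef_rot: [0.527, 1.569, -0.791]
force: [0.9, -2.2, 5.6]
grip_width: 0.0486
```

Emit:
play_rows:
  increments:
    - [[124, 0, 0, -0.2, 0], [124, 0, 0, -0.1, 0], [124, 0, 0, 0, 0]]

```text
time_s: 6.17
ee_pos: [0.5514, -0.1273, 0.127]
eef_rot: [0.361, 1.565, -0.958]
force: [5.5, -17.7, 2.5]
grip_width: 0.0483
```

```bash
python3 -c "
from h import *
st();pic('e')"
```

```text
t 6.1667 pos [ 0.5514 -0.1273  0.127 ] chest xy [-0.0002 -0.0157] yaw y 14.42 w 0.04829907110129913 F [  5.5  -17.69   2.45]
[[ 0.003  0.968  0.249]
 [-0.005  0.249 -0.968]
 [-1.     0.002  0.006]]
chest F [  0.89 -18.5 ]
```

View pics/scene_e.png

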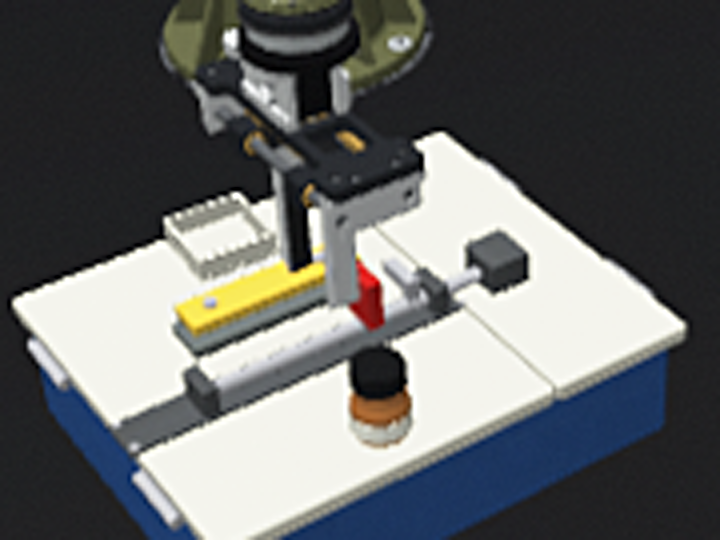

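```bash
python3 - <<'E'
from h import *
for uv in [(336,346),(381,327)]:   # front-right bottom corner of lug
    print((RC.T@(ray("scene",(uv[0]/4+140,uv[1]/4+140),.114)[:2]-c)).round(4))
# predicted TCP lug home with nominal
E
```

```text
[ 0.0459 -0.0308]
[0.0466 0.0037]
```

The measured corner puts the bolt at about 0.004 at the start and 0.039 ± 0.001 now. It is stopped hard at 18 N, so it looks home. I'll ease off the lug with the catch still down, then lift.

Emit:
play_rows:
  increments:
    - [[124, 0, 0, 0.2, 0], [124, 0, 0, 0.3, 0], [124, 0, 0, 0.2, 0], [124, -0.3, 0, 0, 0], [124, -0.4, 0, 0, 0], [124, -0.6, 0, 0, 0], [124, -1, 0, 0, 0], [124, -1.5, 0, 0, 0], [124, -2, 0, 0, 0], [124, -2, 0, 0, 0], [124, 0, 0, 0, 0], [124, 0, 0, 0, 0]]

```text
time_s: 7.27
ee_pos: [0.5524, -0.1315, 0.2054]
eef_rot: [0.915, 1.569, -0.402]
force: [-1.3, -0.1, -0.4]
grip_width: 0.0481
```

```bash
python3 -c "
from h import *
st();pic('f')"
```

```text
t 7.2667 pos [ 0.5524 -0.1315  0.2054] chest xy [-0.0004 -0.02  ] yaw y 14.49 w 0.04810176166356897 F [-1.3  -0.06 -0.42]
[[ 0.002  0.968  0.25 ]
 [-0.001  0.25  -0.968]
 [-1.     0.001  0.001]]
chest F [-1.27  0.27]
```

View pics/scene_f.png

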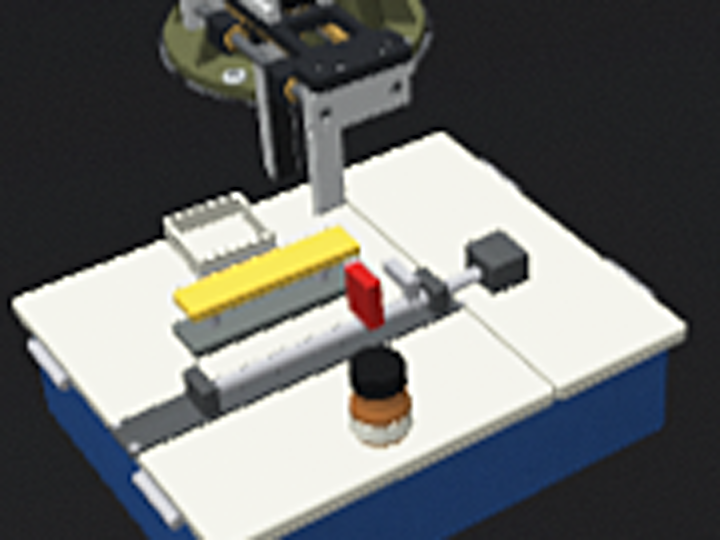

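View pics/top_f.png

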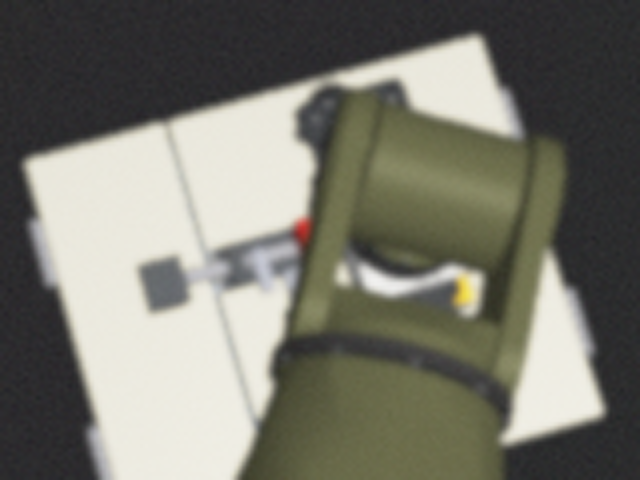

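The bar is back up at its first pixel position (zoomed 180,300 to 355,240). The lug is at (365,297) and the bolt's end enters the keeper at (480,275). One numeric check of the unobstructed lug and bar, then I'll hand in.

```bash
python3 - <<'E'
from h import *
a=cv2.imread("pics/scene0.png"); b=ctrl.camera("scene")[:,:,::-1].copy()
for nm,lo,hi in(("y",(22,150,90),(35,255,255)),("r",(0,170,80),(5,255,255))):
    P=[]
    for im in(a,b):
        m=cv2.inRange(cv2.cvtColor(im,cv2.COLOR_BGR2HSV),lo,hi); m[:165]=0;m[260:]=0;m[:,:140]=0;m[:,320:]=0
        M=cv2.moments(m,True);uv=(M['m10']/M['m00'],M['m01']/M['m00']); P.append(RC.T@(ray("scene",uv,.138 if nm=="y" else .133)[:2]-c)); print(nm,np.round(uv,2),M['m00'])
    print("shift",(P[1]-P[0]).round(4),P[1].round(4))
E
```

```text
y [206.02 208.01] 390.0
y [205.96 208.02] 389.0
shift [-0.     -0.0002] [-0.0236 -0.0433]
r [219.42 218.  ] 109.0
r [230.8 213.4] 105.0
shift [0.001  0.0345] [0.0302 0.0013]
```

```bash
python3 - <<'E'
from h import *
for uv in [(320,257),(210,302)]: print((RC.T@(ray("scene",(uv[0]/4+140,uv[1]/4+140),.130)[:2]-c)).round(4))
im=cv2.imread("pics/scene_e.png")[200:360,240:420]; cv2.imwrite("pics/ez.png",cv2.resize(im,None,fx=4,fy=3.6,interpolation=cv2.INTER_CUBIC))
E
```

```text
[-0.0254  0.0009]
[-0.0257 -0.0838]
```

View pics/ez.png

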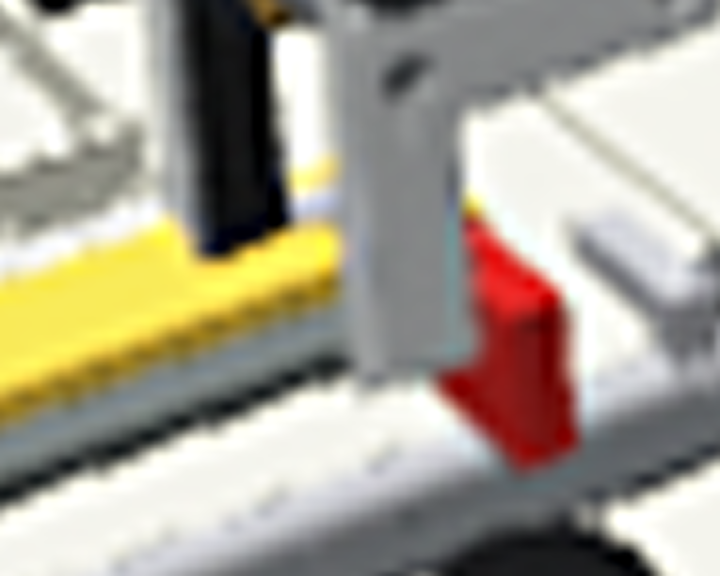

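```bash
python3 -c "
from station import ctrl
print(ctrl.hand_in(), ctrl.get_obs()['time_s'])"
```

```text
the job is handed in; nothing more can be done
the job is handed in; nothing more can be done
```

The chest is locked as far as my checks can show, and I handed the job in at about 7.4 s on the robot's clock. The hand-in reports no verdict.

**What I did:** With the jaws set across the stroke, one fingertip pressed the yellow bar down to about 126.6 mm (6.3 N). Keeping it down, the other fingertip pushed the red lug until the bolt stopped hard at about 18 N. I then eased back off the lug and lifted straight up, clear of everything.

**What the last checks showed:**
- **Catch:** the bar is back at its starting position in the picture, to within 0.1 pixel, so the catch has sprung up.
- **Bolt:** the lug moved 34.5 mm and the bolt's end is in the keeper. One reading put the bolt at about 38.7 mm, slightly short of 40. Corrected for a camera offset of about 1.5 mm, estimated from the bar's pins, it reads about 40.
- **False stop:** I checked whether the finger had stopped against one of the bar's pins instead; it was about 5 mm short of it.
- **Other items:** the jar and the boat on the lid look unmoved in the pictures. I did not check the bench items again, but the arm met no noticeable force on the way over.

**What disagreed:** the two cameras differed by up to about 8 mm on the bar's position. I went by the lug readings, which agreed to about 1 mm, and by the contact forces.

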